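Turn a test plate wells-up over the flip ramp

ROBOT

A 6-joint arm with a two-finger parallel gripper is mounted at the origin on a cart in front of the work surface, level with it; the furniture and walls round the work are solid. World frame = base frame: x ahead of the robot, y to its left, z up, the work surface at z = 0. Lengths are in m, angles in rad, forces in N, time in s.
With the tool pointing down it reaches from about 0.325 to 0.925 m from the base axis. Payload 3.1 kg.
Tool frame: the origin (TCP) lies between the finger pads; the fingertips stand manip.nose_length ahead of it and the grasp point (between the pads) lies 11 mm behind it (manip.nose_length is the distance from the TCP to the fingertips, in m); z points along the fingers, y is the line along which they close (so a half turn about z gives the same grasp; the last joint's range is limited). The gripper opens to 85 mm and grips with 20 to 120 N. Pads are 22 mm wide; open, the fingers measure 114 mm over their backs; the gripper's body (76 mm by 85 mm) begins 54 mm behind the grasp point. The pads swing forward as they close: fully open they stand 13 mm farther back than shut.
Start: joints at [-1.371, 0.217, 1.613, -0, 1.311, -0.112], TCP at [0.192, -0.595, 0.211] pointing down, gripper open.
Joint ranges: [-2.75, 2.75], [-0.78, 2.1], [0.31, 2.55], [-1.13, 4.27], [0.13, 2.63], [-2.58, 2.58]. Speed limits (rad/s): [2.79, 2.79, 3.14, 3.14, 3.14, 3.14].

INTERFACE

Orientations are given as a unit quaternion [w, x, y, z].
In Python, from bench import monitor, vision, ticket, models, manip gives the robot as it stands.
- The arm moves only by the tool step_arm, never from a script. Its argument "steps" is a list of rows, each a list of 7 numbers: the turn, a rotation vector about the tool's x, y, z in rad, then the shift along the tool's x, y, z in m, then the finger opening in m, from 0 to 0.0854. In form: [[rx, ry, rz, tx, ty, tz, jaw], ...]. A call has exactly 5 rows; each row shifts and turns the commanded pose from where the row before left it, along the tool's axes as they then stand; what a row does not reach is not made up. A row lasts 1/10 s, in which the tool goes at most 50 mm and 8.59 degrees, less where a joint would pass 70% of its speed; a pose out of reach is approached as far as the arm can. A call with a gripper value outside its range is refused whole. The fingers move at their own pace and stop on an object; the grip force is fixed at half the most. Time passes only in rows, so rows that do not move let the fingers close, or fill a call up. It gives the time, the measured TCP pose, the force, the opening and the grip force at its end, in the units of the state.
- monitor.observe(): the state, without advancing time (a new reading comes with each control period).
- vision.read_camera(name): name is "side" or "top" or "wrist"; returns a dict with "img" (400x640x3 uint8, blue, green, red), "range_z" (400x640 float32, m along the optical axis (not along the pixel's ray), 0 where there is no reading), "fx", "fy", "cx", "cy" (pixels), "position" and "rotation" of the camera in the world. Camera axes: x right, y up, looking along -z (the intrinsics and any distortion apply to the point x, -y, -z); pixel columns grow to the right and rows downward; lengths in m; the calibration is good to about 2 mm. A picture is of the moment at which its call begins.
- ticket.finish_job(): hands the job in; it is judged then, once.
Trained networks look in a picture, given as the dict that the camera call returned (one of the last four; its "shot" number tells which), for a name from the list of things; names that differ only in an ending like _2 or _b are one class to them, and where a whole thing is asked for, a point or a joint stands for the part that bears it (a point fixed in the world has none). Each returns a list of dicts, best first, with "score" (0 to 1); they miss things now and then, are a little off and sometimes report something else, mostly with a low value. They report only what shows in the picture. A call takes as long as a camera call. They do not tell look-alikes from the thing itself.
- models.silhouettes(picture, target): "pixels" (400x640 bool, what is visible of it).
- models.landmark_of(picture, target): "position" ([x, y, z] in m, in world coordinates, good to about 4 mm: a listed point, or the origin of a listed thing).
The state is a dict: "clock": time; "q": joint angles; "joint_vel": joint speeds; "effort": joint torques, N m; "tcp_pos": TCP position; "tool_rot": TCP orientation; "force": force on the tool from outside, world axes, zero at the start; "ft_torque": the same for the moment, N m; "gripper_width": finger opening in m; "grip_force": force on a finger pad.
Only numpy, scipy, OpenCV 4.12 (cv2) and the standard library are available. Lean on these libraries where they do the work, as an engineer would, in place of code of your own. Each camera call takes 0.05 s, during which the arm holds its last target. There are 200 camera calls.

TASK

The short test plate lies wells-down on its little rest. Pick it up, bring it level and still wells-down onto the deck of the polished steel flip ramp and let it tip over the deck's lip (far enough out that it overbalances), so that it turns over and comes to rest flat on the ramp below, wells up. Leave the longer test plate where it lies.

Things in the scene. Friction and masses are not known exactly. Their poses are not given: they have to be found in the camera images.
- short_plate_mid (a point): centre of the loose, short, off-white test plate, 67 x 52 x 5 mm, 10 to 16 g. x along its length, y along its width, z out of the face with the printed wells (down at the start, up in the end); its back is plain with a thin moulded frame. It lies lengthwise on a white rest 54 x 34 mm, 18 mm high, its long sides 9 mm clear of the rest: pinch it across the 52 mm; centre 20.5 mm above the worktop.
- long_plate_mid (a point): centre of the longer test plate (two joined, 135 x 52 x 5 mm), lying wells-up on the other, equal rest, to be left alone. Axes as for the short plate, but z up.
- lip (a point): middle of the lip (end edge) of the steel stand's level deck, on its top, 125 mm above the worktop. x: level, outward over the lip (the plate's travel); y along the lip; z up. Deck 72 mm long (towards -x), 40 mm wide, 3 mm thick; fingers can straddle it. A plate laid lengthwise along x and freed with its centre 3 to 25 mm beyond the lip drops front edge first and topples over.
- flip_ramp: the fixed stand of slippery polished steel; origin on the worktop straight below the lip, axes as the lip's. The ramp below the lip is 84 mm wide with cheeks 17 mm high; its foot is at x = -15 mm, z = 6 mm at an upright stop; it rises outward at 30 degrees to x = 80 mm, z = 61 mm. The flipped plate rests on it, centre near x = 15 mm, z = 25 mm.
Mind the look-alikes: they are no part of the job. Of the things that look like the part that bears short_plate_mid, the smallest one is meant.

How it is judged:
On the way:
1. the short plate is level, still wells-down, at the deck by the lip (within 40 mm above the deck) (x of short_plate_mid in the frame of lip between -0.07 and 0.045 m and y of short_plate_mid in the frame of lip between -0.03 and 0.03 m and z of short_plate_mid in the frame of lip between -0.005 and 0.04 m and angle between short_plate_mid's own z axis and vertical above 2.75 rad), for 0.1 s.
At the end, for the whole second after the job is handed in: The short plate lies released and at rest on the ramp, wells up, flat on it within about 12 degrees (17 to 42 degrees from level), centre 10 mm behind to 60 mm beyond the lip, 60 mm or more below it, within 30 mm of its middle line; the longer plate is within 20 mm of its start (angle between short_plate_mid's own z axis and vertical between 0.3 and 0.74 rad and x of short_plate_mid in the frame of lip between -0.01 and 0.06 m and y of short_plate_mid in the frame of lip between -0.03 and 0.03 m and z of short_plate_mid in the frame of lip below -0.06 m and distance of long_plate_mid from where it was at the start of the episode below 0.02 m); the robot touches nothing.
It fails at once if the longer plate is shifted by more than 20 mm or lifted (distance of long_plate_mid from where it was at the start of the episode above 0.02 m).
It also fails if it takes over 38 s, if anything falls off the work surface, if the arm or the gripper's body presses on something with over 40 N, if the wrist force passes 120 N, or if a joint passes its speed limit or range.

## Working session

There is one attempt and no reset: what is moved stays moved. The work goes in short steps, Python scripts to look and compute and a tool call to move; the robot and the scene stay as the last step left them, time stands still between calls to the robot, and variables do not carry over. Pictures are saved under pics/ and viewed, at most 10 in all, crops included, and the job is handed in when it is done.

Besides the shell and the picture viewer there is one more tool, called by a JSON object that holds its "op" and its "data", one argument or row to a line. step_arm: Moves the arm, as the interface text tells. Its arguments: {"type":"object","properties":{"steps":{"type":"array","items":{"type":"array","items":{"type":"number"}}}},"required":["steps"]}

```bash
mkdir -p pics; ls; cat > h.py <<'E'
import numpy as np, cv2
from bench import monitor, vision, ticket, models, manip
from scipy.spatial.transform import Rotation as R
def rot(p):
    r=np.array(p["rotation"],float)
    return r if r.shape==(3,3) else R.from_quat(np.r_[r[1:],r[0]]).as_matrix()
def pts(p,mask=None):
    d=p["range_z"]; v,u=np.nonzero((d>0)&(mask if mask is not None else True)); z=d[v,u]
    c=np.c_[(u-p["cx"])/p["fx"]*z,-(v-p["cy"])/p["fy"]*z,-z]
    return c@rot(p).T+np.array(p["position"]),u,v
def proj(p,X):
    c=(np.array(X)-np.array(p["position"]))@rot(p)
    return p["cx"]+p["fx"]*c[0]/-c[2], p["cy"]-p["fy"]*c[1]/-c[2]
E
python3 - <<'E'
from h import *
s=monitor.observe(); print(s, manip.nose_length)
for n in("side","top"):
    p=vision.read_camera(n); cv2.imwrite(f"pics/{n}0.png",p["img"]); print(n,[k for k in p],p["position"],p["rotation"],p["fx"])
    for t in("short_plate_mid","long_plate_mid","lip","flip_ramp"):
        for r in models.landmark_of(p,t): print(n,t,round(r["score"],2),np.round(r["position"],3),np.round(proj(p,r["position"])))
E
```

```text
pics
{'clock': 0.0, 'q': array([-1.37117007e+00,  2.17747331e-01,  1.61496931e+00,  1.00237653e-05,
        1.31129130e+00, -1.12194887e-01]), 'joint_vel': array([-1.36402599e-03, -1.56538562e-03, -5.13075593e-05, -8.66013771e-05,
        4.57638790e-04, -1.16760990e-04]), 'effort': array([ 1.71738888e-03, -3.96842122e+01, -3.03852475e+01, -9.22833181e-06,
        9.61903366e-03, -7.06767935e-06]), 'tcp_pos': array([ 0.19159703, -0.59398447,  0.2098542 ]), 'tool_rot': array([-1.20670134e-03,  9.87870028e-01,  1.55278299e-01, -4.79382587e-05]), 'force': array([ 0.37712184,  0.38507047, -0.01810649]), 'ft_torque': array([-0.0371865 ,  0.04128382,  0.01064531]), 'grip_force': 0.0, 'gripper_width': 0.08534648520528568} 0.008
side ['img', 'range_z', 'fx', 'fy', 'cx', 'cy', 'position', 'rotation', 'shot'] [ 0.50163715 -0.74348965  0.78669372] [9.01030899e-01 4.33750100e-01 4.02323427e-04 2.00188442e-03] 479.40135257510457
side short_plate_mid 0.87 [0.355 0.128 0.003] [263. 224.]
side short_plate_mid 0.66 [0.531 0.213 0.001] [334. 203.]
side short_plate_mid 0.57 [0.497 0.096 0.017] [321. 229.]
side long_plate_mid 0.96 [0.544 0.345 0.017] [338. 168.]
side lip 0.59 [ 0.515 -0.166  0.124] [330. 284.]
side flip_ramp 0.71 [ 0.518 -0.165  0.   ] [331. 325.]
top ['img', 'range_z', 'fx', 'fy', 'cx', 'cy', 'position', 'rotation', 'shot'] [0.35521342 0.08976779 1.25836888] [-0.69984852 -0.03942742  0.03926138  0.71212083] 434.36139717264416
top short_plate_mid 0.94 [0.492 0.094 0.025] [318. 206.]
top short_plate_mid 0.71 [0.359 0.131 0.   ] [306. 253.]
top short_plate_mid 0.63 [0.533 0.215 0.003] [276. 194.]
top long_plate_mid 0.65 [0.548 0.346 0.018] [231. 189.]
top lip 0.73 [ 0.521 -0.168  0.127] [417. 189.]
top flip_ramp 0.9 [ 0.518 -0.162 -0.002] [405. 197.]
```

```bash
python3 - <<'E'
import cv2
a=cv2.imread("pics/side0.png");b=cv2.imread("pics/top0.png")
cv2.imwrite("pics/m.png",cv2.resize(a[120:360,180:480],(800,600*16//15),interpolation=2)[:600])
cv2.imwrite("pics/m2.png",cv2.resize(b[140:320,210:450],(800,600),interpolation=2))
E
```

```text
(no output)
```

View pics/m.png

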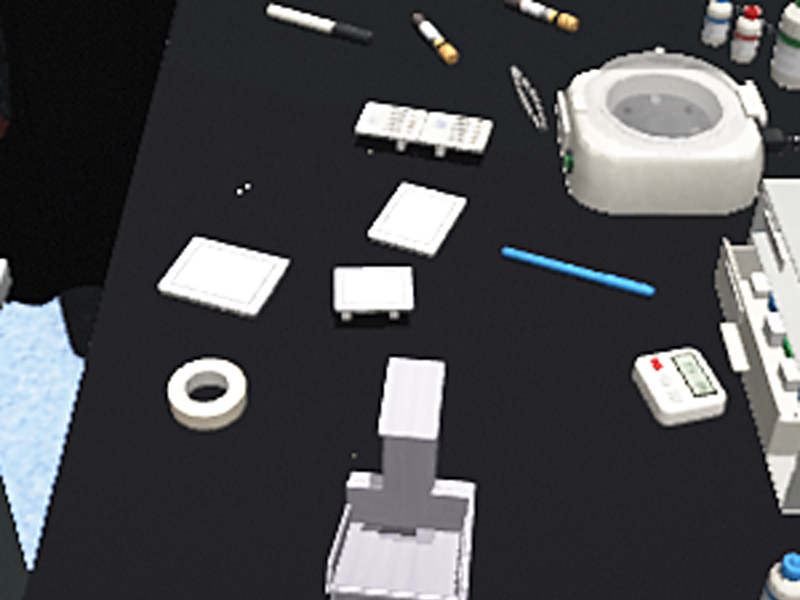

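View pics/m2.png

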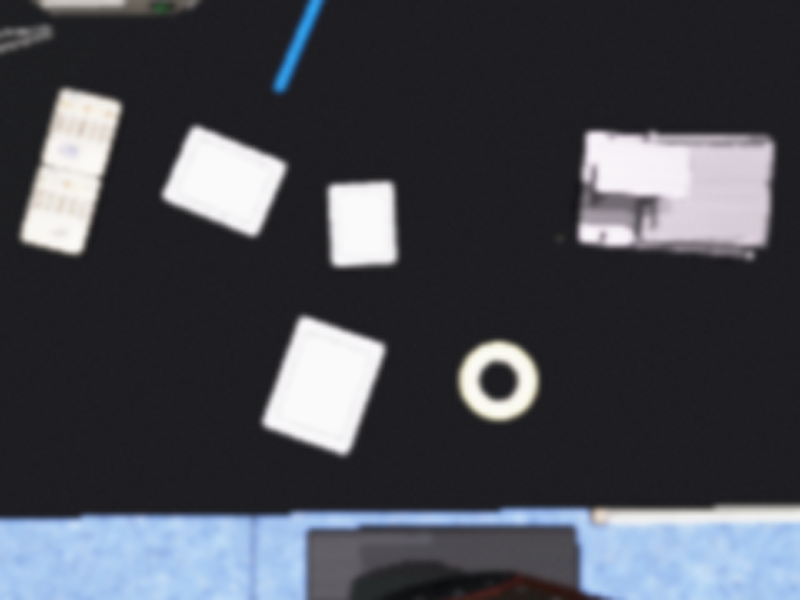

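Top view: short-plate candidates are (318,206), the smallest and raised on a rest; (306,253), larger and flat on the table; and (276,194), likewise. The long plate is at (231,189) and the ramp deck at about (402,190), with the ramp opening towards world −y. I choose (318,206). Next I'll measure it and check it in a crop.

```bash
python3 - <<'E'
from h import *
for n in("top","side"):
    p=vision.read_camera(n); X,u,v=pts(p)
    def fit(nm,c,r,z0,z1):
        m=(np.hypot(*(X[:,:2]-c).T)<r)&(X[:,2]>z0)&(X[:,2]<z1)
        if m.sum()<20: print(n,nm,'few');return
        print(n,nm,m.sum(),"z",np.round(np.median(X[m,2]),4),"rect(mm,deg)",[np.round(a,1) for a in cv2.minAreaRect((X[m,:2]*1000).astype(np.float32))])
    fit("short",[.494,.095],.06,.012,.035); fit("L1",[.357,.129],.065,.002,.015); fit("L2",[.532,.214],.065,.002,.015)
    fit("long",[.546,.345],.09,.012,.035); fit("deck",[.52,-.13],.08,.115,.14)
    m=(abs(X[:,0]-.52)<.09)&(X[:,1]<-.08)&(X[:,1]>-.32)&(X[:,2]>.135); print("above",m.sum())
    if n=="side":
        cv2.imwrite("pics/crop.png",cv2.resize(p["img"][195:260,280:370],(720,520),interpolation=2))
    for r in models.silhouettes(p,"flip_ramp")[:1]:
        Y,_,_=pts(p,r["pixels"]); m=Y[:,2]>.003; print("ramp",np.round(Y[m].min(0),3),np.round(Y[m].max(0),3),"rect",cv2.minAreaRect((Y[m][:,:2]*1000).astype(np.float32)))
        # ramp plane
        for z in(.01,.03,.05,.065): 
            k=abs(Y[:,2]-z)<.003; print(z,np.round(np.median(Y[k],0),3))
print(rot(p))
E
```

```text
top short 424 z 0.0234 rect(mm,deg) [array([490.9,  94.8]), array([66.5, 51.6]), np.float64(0.1)]
top L1 1021 z 0.0078 rect(mm,deg) [array([356.2, 128.7]), array([124.7, 123.2]), np.float64(81.9)]
top L2 800 z 0.0065 rect(mm,deg) [array([533.2, 215.3]), array([123.8, 127. ]), np.float64(54.1)]
top long 840 z 0.0225 rect(mm,deg) [array([541.4, 345.5]), array([ 52.8, 135.1]), np.float64(75.3)]
top deck 412 z 0.1249 rect(mm,deg) [array([ 519.6, -127.8]), array([72. , 40.2]), np.float64(83.3)]
above 0
ramp [ 0.46  -0.256  0.003] [ 0.568 -0.09   0.13 ] rect ((513.8152465820312, -175.57205200195312), (168.33001708984375, 95.22423553466797), 83.57164764404297)
0.01 [ 0.496 -0.144  0.009]
0.03 [ 0.51 -0.19  0.03]
0.05 [ 0.509 -0.222  0.05 ]
0.065 [ 0.5   -0.236  0.063]
side short 468 z 0.0234 rect(mm,deg) [array([493.6,  94.9]), array([64.6, 56.8]), np.float64(0.4)]
side L1 928 z 0.0078 rect(mm,deg) [array([356. , 128.5]), array([118.2, 115.7]), np.float64(48.7)]
side L2 662 z 0.007 rect(mm,deg) [array([531.1, 212.9]), array([119.3, 123.3]), np.float64(40.9)]
side long 587 z 0.0229 rect(mm,deg) [array([543.4, 346.3]), array([ 61.2, 135.7]), np.float64(76.6)]
side deck 630 z 0.1246 rect(mm,deg) [array([ 521.9, -130.5]), array([75., 40.]), np.float64(83.5)]
above 0
ramp [ 0.462 -0.254  0.003] [ 0.57  -0.091  0.129] rect ((517.537841796875, -172.04794311523438), (158.7595977783203, 95.20347595214844), 83.7518310546875)
0.01 [ 0.52  -0.154  0.01 ]
0.03 [ 0.512 -0.187  0.03 ]
0.05 [ 0.514 -0.222  0.05 ]
0.065 [ 0.518 -0.152  0.064]
[[ 0.99999166 -0.0032585   0.00246165]
 [ 0.00395654  0.62371369 -0.78164287]
 [ 0.00101162  0.7816461   0.62372138]]
```

View pics/crop.png

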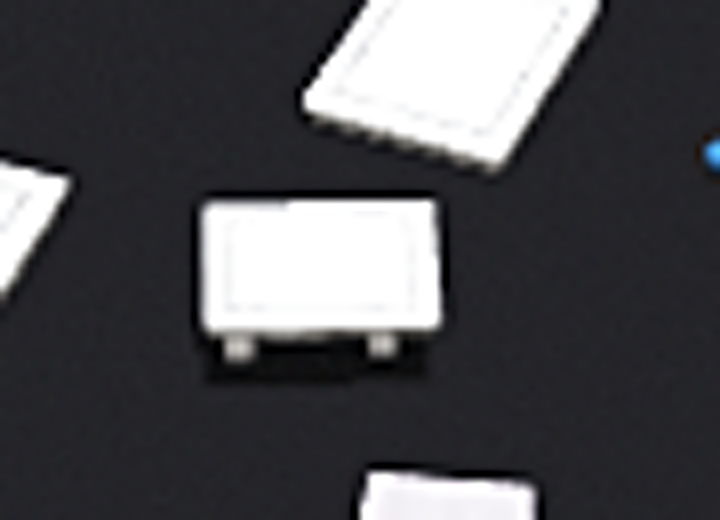

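The close crop confirms it: a small plate (66.5×51.6 mm) with a plain framed back, standing on two visible rest feet. It is at (0.492, 0.095), length along world x. The lip is at about (0.517, −0.165), heading −96.6°.

{"op": "step_arm", "data": {
  "steps": [
    [0,0,0.104,0,0,0,0.07],
    [0,0,0.104,0,0,0,0.07],
    [0,0,0.104,0,0,0,0.07],
    [0,0,0,0.016,-0.037,0,0.07],
    [0,0,0,0.016,-0.037,0,0.07]
  ]
}}

```text
clock: 1.2
tcp_pos: [0.2237, -0.5207, 0.211]
tool_rot: [-0.0, 1.0, -0.001, 0.0]
force: [0.2, -0.8, -0.1]
gripper_width: 0.0699
grip_force: 0.0
```

{"op": "step_arm", "data": {
  "steps": [
    [0,0,0,0.016,-0.037,0,0.07],
    [0,0,0,0.016,-0.037,0,0.07],
    [0,0,0,0.016,-0.037,0,0.07],
    [0,0,0,0.016,-0.037,0,0.07],
    [0,0,0,0.016,-0.037,0,0.07]
  ]
}}

```text
clock: 1.7
tcp_pos: [0.3042, -0.3345, 0.2114]
tool_rot: [0.0, 1.0, -0.0, 0.0]
force: [0.7, -1.0, -0.4]
gripper_width: 0.07
grip_force: 0.0
```

{"op": "step_arm", "data": {
  "steps": [
    [0,0,0,0.016,-0.037,0,0.07],
    [0,0,0,0.016,-0.037,0,0.07],
    [0,0,0,0.016,-0.037,0,0.07],
    [0,0,0,0.016,-0.037,0,0.07],
    [0,0,0,0.016,-0.037,0,0.07]
  ]
}}

```text
clock: 2.2
tcp_pos: [0.3843, -0.1495, 0.2116]
tool_rot: [0.0, 1.0, -0.0, 0.001]
force: [0.6, 0.2, 0.5]
gripper_width: 0.0698
grip_force: 0.0
```

{"op": "step_arm", "data": {
  "steps": [
    [0,0,0,0.016,-0.037,0,0.07],
    [0,0,0,0.016,-0.037,0,0.07],
    [0,0,0,0.016,-0.037,0,0.07],
    [0,0,0,0.016,-0.037,0,0.07],
    [0,0,0,0,0,0,0.07]
  ]
}}

```text
clock: 2.7
tcp_pos: [0.4491, 0.0009, 0.2116]
tool_rot: [-0.001, 1.0, 0.003, 0.001]
force: [0.2, 0.2, 0.2]
gripper_width: 0.0699
grip_force: 0.0
```

{"op": "step_arm", "data": {
  "steps": [
    [0,0,0,0.014,-0.031,0,0.07],
    [0,0,0,0.014,-0.031,0,0.07],
    [0,0,0,0.015,-0.032,0.02,0.07],
    [0,0,0,0,0,0.03,0.07],
    [0,0,0,0,0,0,0.07]
  ]
}}

```text
clock: 3.2
tcp_pos: [0.4872, 0.0909, 0.157]
tool_rot: [0.0, 1.0, 0.001, -0.005]
force: [-0.5, 0.3, -1.0]
gripper_width: 0.0701
grip_force: 0.0
```

```bash
python3 - <<'E'
from h import *
s=monitor.observe(); print(s["tcp_pos"],s["tool_rot"],s["q"])
p=vision.read_camera("wrist"); X,u,v=pts(p); cv2.imwrite("pics/w1.png",p["img"])
m=(np.hypot(*(X[:,:2]-[.492,.095]).T)<.06)&(X[:,2]>.012)&(X[:,2]<.035)
print(m.sum(),np.median(X[m,2]),cv2.minAreaRect((X[m,:2]*1000).astype(np.float32)))
for r in models.landmark_of(p,"short_plate_mid"): print(r)
p=vision.read_camera("top"); X,u,v=pts(p)
m=(np.hypot(*(X[:,:2]-[.492,.095]).T)<.06)&(X[:,2]>.012)&(X[:,2]<.035)
print(m.sum(),np.median(X[m,2]),cv2.minAreaRect((X[m,:2]*1000).astype(np.float32)))
E
```

```text
[0.48722726 0.0908862  0.15701491] [ 4.76279898e-04  9.99988793e-01  5.02711371e-04 -4.68336177e-03] [ 4.30761944e-02  9.55745224e-04  1.95675426e+00 -5.94929864e-04
  1.19328153e+00  1.61308898e+00]
3781 0.023132897467535163 ((493.5420227050781, 95.12156677246094), (67.37860107421875, 52.07126998901367), 1.8185760974884033)
{'position': [0.532, 0.2164, 0.004], 'score': 0.85}
{'position': [0.4918, 0.0927, 0.0215], 'score': 0.62}
165 0.023960090603029505 ((472.1666564941406, 94.87310791015625), (51.49566650390625, 28.807130813598633), 88.9224853515625)
```

View pics/w1.png

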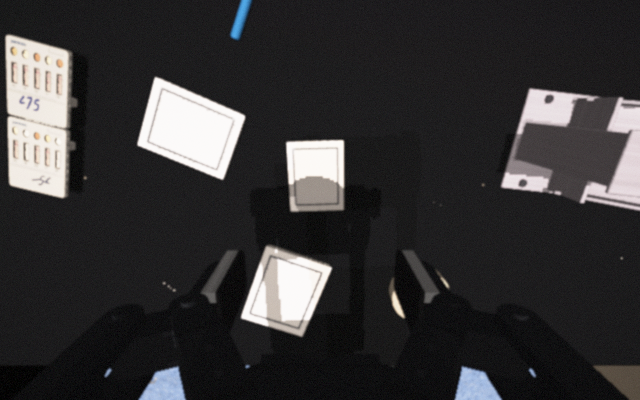

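The wrist view shows the small plate at about (315,175), between the fingers at (225,275) and (410,275). The larger look-alikes at (190,128) and (287,290) lie clear of them. Now I'll descend.

{"op": "step_arm", "data": {
  "steps": [
    [0,0,0,0,0,0.03,0.07],
    [0,0,0,0,0,0.03,0.07],
    [0,0,0,0,0,0.03,0.07],
    [0,0,0,0,0,0,0.07],
    [0,0,0,0,0,0,0.07]
  ]
}}

```text
clock: 3.85
tcp_pos: [0.4918, 0.0904, 0.0726]
tool_rot: [-0.0, 1.0, -0.001, 0.001]
force: [0.1, 0.5, 0.5]
gripper_width: 0.07
grip_force: 0.0
```

{"op": "step_arm", "data": {
  "steps": [
    [0,0,0,0.0005,-0.0045,0.01,0.07],
    [0,0,0,0,0,0.02,0.07],
    [0,0,0,0,0,0.019,0.07],
    [0,0,0,0,0,0.01,0.07],
    [0,0,0,0,0,0,0.07]
  ]
}}

```text
clock: 4.35
tcp_pos: [0.4909, 0.0957, 0.0117]
tool_rot: [0.0, 1.0, -0.0, -0.001]
force: [-0.6, -1.0, -0.3]
gripper_width: 0.07
grip_force: 0.0
```

{"op": "step_arm", "data": {
  "steps": [
    [0,0,0,0,0,0,0.06],
    [0,0,0,0,0,0,0.055],
    [0,0,0,0,0,0,0.05],
    [0,0,0,0,0,0,0.045],
    [0,0,0,0,0,0,0.045]
  ]
}}

```text
clock: 4.85
tcp_pos: [0.4917, 0.0956, 0.0126]
tool_rot: [-0.0, 1.0, -0.0, 0.0]
force: [0.0, -0.3, 0.7]
gripper_width: 0.0446
grip_force: 0.0
```

```bash
python3 - <<'E'
from h import *
s=monitor.observe(); print(s["tcp_pos"],s["gripper_width"],s["grip_force"])
p=vision.read_camera("wrist"); cv2.imwrite("pics/w2.png",p["img"])
p=vision.read_camera("side"); cv2.imwrite("pics/s2.png",cv2.resize(p["img"][180:270,260:380],(800,600),interpolation=2))
E
```

```text
[0.49170651 0.09558412 0.01259771] 0.04460514966936154 0.0
```

View pics/w2.png

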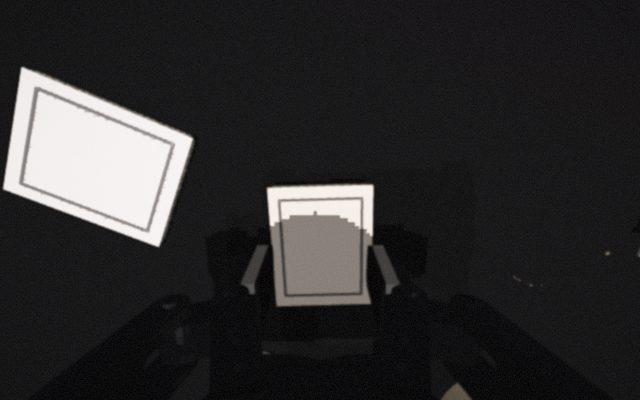

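View pics/s2.png

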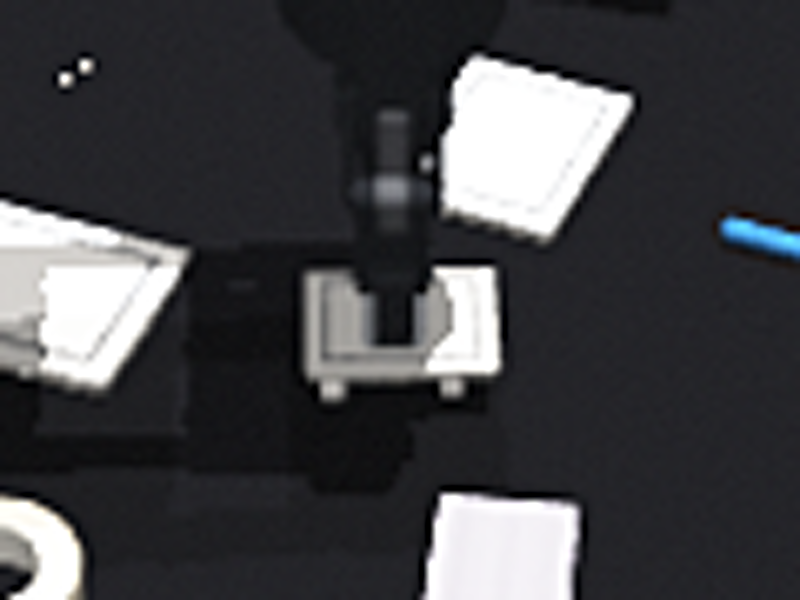

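The side view shows the fingertip ending at about (395,345) in the crop, over the plate's top face. So the pads closed above the plate. I'll measure the tip height.

```bash
python3 - <<'E'
from h import *
p=vision.read_camera("side")
d=p["range_z"]
for col in (315,317,319,321,323):
    out=[]
    for row in range(214,240,2):
        z=d[row,col]; c=np.array([(col-p["cx"])/p["fx"]*z,-(row-p["cy"])/p["fy"]*z,-z])@rot(p).T+p["position"]
        out.append(tuple((c*1000).round().astype(int)) if z>0 else None)
    print(col,[tuple(map(int,o)) if o else None for o in out])
p=vision.read_camera("wrist");X,u,v=pts(p)
m=(abs(X[:,0]-.492)<.012)&(X[:,2]<.08)&(X[:,2]>.005)&(abs(X[:,1]-.095)<.06)
h=X[m]
for a in np.arange(.04,.15,.004):
    k=abs(h[:,1]-a)<.002
    if k.any(): print(round(a,3),k.sum(),h[k,2].min().round(3),h[k,2].max().round(3))
E
```

```text
315 [(485, 32, 118), (485, 34, 111), (484, 38, 102), (484, 43, 91), (484, 43, 86), (484, 66, 59), (484, 64, 55), (484, 70, 43), (484, 66, 41), (483, 79, 23), (483, 72, 23), (483, 69, 19), (483, 82, 0)]
317 [(489, 34, 117), (489, 31, 114), (489, 39, 101), (489, 44, 90), (489, 42, 87), (488, 62, 62), (488, 59, 60), (488, 60, 52), (488, 61, 45), (488, 78, 23), (488, 72, 23), (488, 68, 20), (488, 79, 3)]
319 [(493, 33, 118), (493, 37, 109), (493, 38, 102), (493, 45, 90), (493, 43, 86), (493, 62, 62), (493, 61, 57), (493, 57, 55), (493, 58, 48), (493, 79, 23), (493, 70, 25), (493, 68, 20), (492, 82, 1)]
321 [(497, 32, 118), (497, 34, 111), (497, 34, 105), (497, 43, 92), (497, 41, 87), (497, 62, 62), (497, 60, 59), (497, 62, 51), (497, 60, 46), (497, 75, 27), (497, 72, 22), (497, 67, 21), (497, 83, -1)]
323 [(502, 29, 121), (502, 35, 110), (502, 38, 102), (502, 39, 95), (502, 41, 88), (502, 66, 59), (502, 67, 53), (502, 67, 46), (502, 67, 40), (502, 78, 23), (502, 70, 25), (502, 70, 19), (502, 80, 2)]
0.044 4 0.079 0.08
0.048 13 0.079 0.08
0.052 41 0.077 0.08
0.056 86 0.075 0.08
0.06 183 0.042 0.08
0.064 232 0.041 0.08
0.068 385 0.022 0.08
0.072 1660 0.021 0.08
0.076 328 0.022 0.025
0.08 324 0.021 0.025
0.084 329 0.021 0.025
0.088 314 0.022 0.025
0.092 324 0.022 0.025
0.096 337 0.021 0.025
0.1 316 0.022 0.025
0.104 322 0.021 0.025
0.108 320 0.021 0.025
0.112 322 0.022 0.024
0.116 324 0.022 0.025
0.12 1630 0.022 0.08
0.124 368 0.037 0.08
0.128 229 0.04 0.08
0.132 171 0.041 0.08
0.136 93 0.075 0.08
0.14 40 0.077 0.08
0.144 12 0.079 0.08
0.148 3 0.079 0.08
```

```bash
python3 - <<'E'
from h import *
p=vision.read_camera("wrist");X,u,v=pts(p)
for lo,hi in((.066,.0755),(.1165,.126)):
  m=(X[:,1]>lo)&(X[:,1]<hi)&(X[:,2]<.08)&(abs(X[:,0]-.492)<.035)
  for z in np.arange(.018,.08,.003):
    k=m&(abs(X[:,2]-z)<.0015)
    if k.sum(): print(round(z,3),k.sum(),"x",X[k,0].min().round(3),X[k,0].max().round(3),"y",np.median(X[k,1]).round(4), "uv",int(np.median(u[k])),int(np.median(v[k])))
E
```

```text
0.021 154 x 0.46 0.527 y 0.0724 uv 365 226
0.024 991 x 0.461 0.527 y 0.073 uv 364 238
0.033 2 x 0.492 0.493 y 0.0735 uv 366 262
0.036 45 x 0.482 0.502 y 0.0735 uv 366 262
0.039 77 x 0.481 0.503 y 0.0734 uv 368 250
0.042 90 x 0.482 0.503 y 0.0734 uv 369 250
0.045 91 x 0.481 0.504 y 0.0733 uv 370 253
0.048 100 x 0.481 0.503 y 0.0734 uv 371 257
0.051 104 x 0.481 0.503 y 0.0733 uv 372 260
0.054 117 x 0.481 0.503 y 0.0733 uv 373 264
0.057 125 x 0.481 0.503 y 0.0734 uv 375 267
0.06 126 x 0.48 0.503 y 0.0733 uv 376 271
0.063 134 x 0.481 0.503 y 0.0733 uv 377 274
0.066 150 x 0.481 0.504 y 0.0734 uv 378 280
0.069 165 x 0.48 0.504 y 0.0732 uv 381 284
0.072 356 x 0.481 0.504 y 0.0724 uv 383 299
0.075 86 x 0.492 0.504 y 0.0701 uv 393 289
0.078 79 x 0.499 0.506 y 0.0689 uv 399 291
0.021 161 x 0.46 0.527 y 0.1185 uv 275 229
0.024 842 x 0.46 0.527 y 0.1187 uv 276 238
0.033 4 x 0.493 0.494 y 0.1186 uv 273 258
0.036 41 x 0.484 0.503 y 0.1185 uv 272 259
0.039 85 x 0.481 0.503 y 0.1186 uv 271 251
0.042 88 x 0.481 0.503 y 0.1186 uv 270 251
0.045 90 x 0.481 0.503 y 0.1187 uv 269 254
0.048 97 x 0.481 0.503 y 0.1186 uv 268 257
0.051 110 x 0.481 0.504 y 0.1186 uv 267 262
0.054 111 x 0.481 0.503 y 0.1187 uv 265 263
0.057 124 x 0.48 0.503 y 0.1187 uv 265 268
0.06 125 x 0.48 0.503 y 0.1186 uv 263 271
0.063 144 x 0.481 0.503 y 0.1187 uv 262 275
0.066 146 x 0.481 0.503 y 0.1187 uv 260 279
0.069 166 x 0.48 0.504 y 0.1187 uv 258 285
0.072 360 x 0.481 0.504 y 0.1197 uv 256 298
0.075 75 x 0.493 0.505 y 0.1221 uv 245 289
0.078 90 x 0.497 0.506 y 0.1232 uv 240 291
```

The pad tips are really at z≈0.036 with the TCP reading 0.0126, and two cameras agree on that. The pads are centred correctly, just about 25 mm high, so I'll reopen and go lower while watching the force.

{"op": "step_arm", "data": {
  "steps": [
    [0,0,0,0,0,0,0.07],
    [0,0,0,0,0,0,0.07],
    [0,0,0,0,0,0,0.07],
    [0,0,0,0,0,0.01,0.07],
    [0,0,0,0,0,0.01,0.07]
  ]
}}

```text
clock: 5.6
tcp_pos: [0.4916, 0.0956, -0.0083]
tool_rot: [-0.0, 1.0, -0.0, 0.0]
force: [-0.1, -0.0, 1.2]
gripper_width: 0.0701
grip_force: 0.0
```

```bash
cat > pads.py <<'E'
from h import *
s=monitor.observe(); print(s["tcp_pos"],s["gripper_width"],s["grip_force"],s["force"])
p=vision.read_camera("wrist");X,u,v=pts(p)
for sg in(1,-1):
  y=s["tcp_pos"][1]+sg*s["gripper_width"]/2
  k=(abs(X[:,1]-y)<.004)&(X[:,2]<.08)&(abs(X[:,0]-s["tcp_pos"][0])<.02)&((X[:,2]>.026)|(abs(X[:,1]-.095)>.03))&(X[:,2]>.004)
  print(k.sum(),np.percentile(X[k],[1,50,99],axis=0).round(4).tolist() if k.any() else '')
m=(np.hypot(*(X[:,:2]-[.492,.095]).T)<.045)&(X[:,2]>.018)&(X[:,2]<.028)
print(m.sum(),np.median(X[m,2]),cv2.minAreaRect((X[m,:2]*1000).astype(np.float32)))
E
python3 pads.py
```

```text
[ 0.49161375  0.09558987 -0.00830945] 0.07007017887471592 0.0 [-0.10774114 -0.00426711  1.23279449]
2345 [[0.4817, 0.1281, 0.0202], [0.4998, 0.1312, 0.0481], [0.5047, 0.1345, 0.076]]
2543 [[0.4816, 0.0567, 0.0204], [0.5008, 0.0608, 0.0489], [0.5047, 0.0635, 0.0765]]
15795 0.023109282578401502 ((493.5816955566406, 93.850830078125), (68.20185852050781, 86.82832336425781), 1.4862700700759888)
```

{"op": "step_arm", "data": {
  "steps": [
    [0,0,0,0.001,0,0.004,0.07],
    [0,0,0,0,0,0.004,0.07],
    [0,0,0,0,0,0,0.06],
    [0,0,0,0,0,0,0.05],
    [0,0,0,0,0,0,0.045]
  ]
}}

```text
clock: 6.15
tcp_pos: [0.4928, 0.0956, -0.0154]
tool_rot: [-0.0, 1.0, -0.0, 0.0]
force: [0.5, -0.3, -0.6]
gripper_width: 0.0503
grip_force: 62.0
```

{"op": "step_arm", "data": {
  "steps": [
    [0,0,0,0,0,0,0.045],
    [0,0,0,0,0,0,0.045],
    [0,0,0,0,0,0,0.045],
    [0,0,0,0,0,-0.005,0.045],
    [0,0,0,0,0,-0.01,0.045]
  ]
}}

```text
clock: 6.65
tcp_pos: [0.4913, 0.0955, -0.0011]
tool_rot: [0.0, 1.0, -0.0, -0.001]
force: [-0.8, 0.8, -0.3]
gripper_width: 0.0501
grip_force: 62.1
```

{"op": "step_arm", "data": {
  "steps": [
    [0,0,0,0,0,-0.025,0.045],
    [0,0,0,0,0,-0.04,0.045],
    [0,0,0,0,0,-0.04,0.045],
    [0,0,0,0,0,-0.04,0.045],
    [0,0,0,0,0,-0.02,0.045]
  ]
}}

```text
clock: 7.15
tcp_pos: [0.4949, 0.0958, 0.1696]
tool_rot: [-0.0, 1.0, -0.0, 0.004]
force: [1.2, -0.1, 1.0]
gripper_width: 0.0501
grip_force: 62.1
```

{"op": "step_arm", "data": {
  "steps": [
    [0,0,-0.1,0,0,0,0.045],
    [0,0,-0.14,0,0,0,0.045],
    [0,0,-0.14,0,0,0,0.045],
    [0,0,-0.14,0,0,0,0.045],
    [0,0,-0.14,0,0,0,0.045]
  ]
}}

```text
clock: 7.65
tcp_pos: [0.4923, 0.0956, 0.165]
tool_rot: [0.0, 0.945, 0.327, 0.0]
force: [0.1, -0.0, -0.1]
gripper_width: 0.0503
grip_force: 62.1
```

{"op": "step_arm", "data": {
  "steps": [
    [0,0,-0.14,0,0,0,0.045],
    [0,0,-0.14,0,0,0,0.045],
    [0,0,-0.14,0,0,0,0.045],
    [0,0,-0.14,0,0,0,0.045],
    [0,0,-0.14,0,0,0,0.045]
  ]
}}

```text
clock: 8.15
tcp_pos: [0.4923, 0.0956, 0.165]
tool_rot: [0.0, 0.776, 0.631, 0.0]
force: [0.0, -0.6, -0.1]
gripper_width: 0.0502
grip_force: 62.1
```

{"op": "step_arm", "data": {
  "steps": [
    [0,0,-0.0956,0,0,0,0.045],
    [0,0,0,0,0,0,0.045],
    [0,0,0,-0.02,0,0,0.045],
    [0,0,0,-0.03,0,0,0.045],
    [0,0,0,-0.03,0,0,0.045]
  ]
}}

```text
clock: 8.65
tcp_pos: [0.483, 0.0156, 0.1647]
tool_rot: [0.0, 0.747, 0.665, 0.0]
force: [0.7, -0.8, -0.4]
gripper_width: 0.0502
grip_force: 62.1
```

```bash
cat > st.py <<'E'
from h import *
s=monitor.observe(); q=s["tool_rot"]; M=R.from_quat(np.r_[q[1:],q[0]]).as_matrix()
print(s["clock"],s["tcp_pos"],s["gripper_width"],s["grip_force"],s["force"],"xhead",np.degrees(np.arctan2(M[1,0],M[0,0])))
L=np.array([.517,-.165]);a=np.radians(-96.6);ex=np.array([np.cos(a),np.sin(a)]);ey=np.array([-ex[1],ex[0]])
d=s["tcp_pos"][:2]-L; print("tcp in lip frame",d@ex,d@ey)
p=vision.read_camera("wrist");X,u,v=pts(p)
c=s["tcp_pos"]; m=(np.hypot(*(X[:,:2]-c[:2]).T)<.05)&(X[:,2]>c[2]+.025)&(X[:,2]<c[2]+.05)&(abs((X[:,:2]-c[:2])@ey)<.023)
print("plate top",m.sum(),np.median(X[m],0),[((X[m,:2]-c[:2])@e).round(4)[[0]] for e in(ex,ey)],((X[m,:2]-c[:2])@ex).min(),((X[m,:2]-c[:2])@ex).max())
A=np.c_[X[m,:2]-c[:2],np.ones(m.sum())]; print("slope",np.linalg.lstsq(A,X[m,2],rcond=None)[0])
for n in("wrist","top"):
  P=p if n=="wrist" else vision.read_camera("top"); Y,_,_=pts(P)
  k=(abs(Y[:,2]-.125)<.004)&(np.hypot(*(Y[:,:2]-[.5205,-.13]).T)<.08)
  if k.sum()>20: print(n,"deck",k.sum(),np.median(Y[k,2]),cv2.minAreaRect((Y[k,:2]*1000).astype(np.float32)),"lip x extents",((Y[k,:2]-L)@ex).min(),((Y[k,:2]-L)@ex).max(),"y",((Y[k,:2]-L)@ey).min(),((Y[k,:2]-L)@ey).max())
cv2.imwrite("pics/w_%d.png"%(s["clock"]*100),p["img"])
E
python3 st.py
```

```text
8.65 [0.48301149 0.01558106 0.16473981] 0.050200724617511655 62.12675929069519 [ 0.69873544 -0.8294251  -0.43287123] xhead 83.33382857141082
tcp in lip frame -0.1754777667702822 -0.05451873361880707
plate top 14850 [0.48360538 0.02160177 0.20338155] [array([-0.0352]), array([0.0094])] -0.035844720768055664 0.03253715478249615
slope [ 1.17672106e-04 -3.78413256e-03  2.03363172e-01]
wrist deck 202 0.12426978265987342 ((512.4454345703125, -97.73573303222656), (14.908302307128906, 13.231809616088867), 81.6361083984375) lip x extents -0.0738341312668466 -0.05871082622125556 y -0.018693738808494002 -0.005455160510848575
top deck 264 0.12497475335680552 ((518.2340087890625, -139.21652221679688), (47.918296813964844, 39.65436935424805), 83.00179290771484) lip x extents -0.049758095335561914 -0.0016775839674527092 y -0.021571581231209416 0.018138911710181494
```

{"op": "step_arm", "data": {
  "steps": [
    [0,0,0,-0.03,0.0105,0,0.045],
    [0,0,0,-0.035,0.0105,0,0.045],
    [0,0,0,-0.035,0.0105,0,0.045],
    [0,0,0,-0.035,0.011,0,0.045],
    [0,0,0,-0.03,0.011,0,0.045]
  ]
}}

```text
clock: 9.25
tcp_pos: [0.5177, -0.1551, 0.1647]
tool_rot: [0.0, 0.747, 0.664, 0.0]
force: [0.2, 0.1, -0.2]
gripper_width: 0.0503
grip_force: 62.1
```

{"op": "step_arm", "data": {
  "steps": [
    [0,0,0,-0.02,0,0,0.045],
    [0,0,0,0,0,0,0.045],
    [0,0,0,0,0,0.02,0.045],
    [0,0,0,0,0,0.02,0.045],
    [0,0,0,0,0,0,0.045]
  ]
}}

```text
clock: 9.75
tcp_pos: [0.5125, -0.1712, 0.1212]
tool_rot: [-0.003, 0.747, 0.665, -0.001]
force: [0.1, -0.1, -1.4]
gripper_width: 0.05
grip_force: 62.2
```

```bash
python3 st.py
```

```text
9.75 [ 0.51250566 -0.17116054  0.12118222] 0.049990628543385665 62.16591954231262 [ 0.13017991 -0.05678563 -1.39184702] xhead 83.37053023323512
tcp in lip frame 0.006636277167310927 -0.00375647857588141
plate top 14847 [ 0.51306274 -0.16520232  0.15981834] [array([-0.035]), array([0.0075])] -0.03587312882987957 0.03274563479010403
slope [-6.11423761e-03  1.41971131e-04  1.59790227e-01]
wrist deck 8793 0.12435079811856498 ((523.74658203125, -119.52818298339844), (54.3792610168457, 40.07537078857422), 83.69074249267578) lip x extents -0.0732064305417573 -0.01870697468916868 y -0.018647858942896542 0.021544855678158413
top deck 279 0.12493536396888016 ((520.6648559570312, -117.87306213378906), (51.056827545166016, 40.06398391723633), 83.52705383300781) lip x extents -0.07280499854872893 -0.021729560717330988 y -0.021753908138302587 0.01829889411362313
```

{"op": "step_arm", "data": {
  "steps": [
    [0,0,0,-0.004,0.003,0,0.045],
    [0,0,0,-0.003,0,0.01,0.045],
    [0,0,0,0,0,0.01,0.045],
    [0,0,0,0,0,0.005,0.045],
    [0,0,0,0,0,0,0.045]
  ]
}}

```text
clock: 10.35
tcp_pos: [0.5159, -0.1806, 0.0975]
tool_rot: [-0.002, 0.747, 0.665, -0.001]
force: [-0.2, 0.7, -0.5]
gripper_width: 0.0504
grip_force: 62.2
```

{"op": "step_arm", "data": {
  "steps": [
    [0,0,0,0,0,0,0.045],
    [0,0,0,0,0,0,0.045],
    [0,0,0,0,0,0,0.045],
    [0,0,0,0,0,0,0.045],
    [0,0,0,0,0,0,0.045]
  ]
}}

```text
clock: 10.85
tcp_pos: [0.5174, -0.1812, 0.0995]
tool_rot: [0.0, 0.747, 0.665, 0.0]
force: [0.3, -0.1, 0.1]
gripper_width: 0.0502
grip_force: 62.2
```

```bash
python3 st.py
```

```text
10.85 [ 0.51738247 -0.18119067  0.09948351] 0.050158305021445575 62.165454626083374 [ 0.29363225 -0.08253691  0.0858795 ] xhead 83.39103748203405
tcp in lip frame 0.016039413499639294 0.002240849502660152
plate top 16198 [ 0.51827112 -0.17208319  0.13801697] [array([-0.0497]), array([-0.0046])] -0.049959800231500366 0.032564833409583896
slope [-0.00356409 -0.08348558  0.13760457]
wrist deck 12916 0.12434788991359366 ((522.63671875, -133.468994140625), (82.1501235961914, 72.72771453857422), 83.54801177978516) lip x extents -0.07302532690104263 0.009192107327284075 y -0.03428283956182465 0.038445135111297976
top deck 303 0.12486399315557062 ((520.45751953125, -120.2059326171875), (55.97544479370117, 40.53757858276367), 83.26383209228516) lip x extents -0.07292239985297848 -0.016952069215923998 y -0.021966520298252672 0.018576986298796044
```

{"op": "step_arm", "data": {
  "steps": [
    [0,0,0,0.003,-0.002,0.003,0.045],
    [0,0,0,0,0,0.003,0.045],
    [0,0,0,0,0,0.0015,0.045],
    [0,0,0,0,0,0,0.045],
    [0,0,0,0,0,0,0.045]
  ]
}}

```text
clock: 11.45
tcp_pos: [0.5156, -0.1779, 0.0916]
tool_rot: [0.0, 0.747, 0.665, 0.0]
force: [0.3, 1.1, -0.2]
gripper_width: 0.0502
grip_force: 62.2
```

{"op": "step_arm", "data": {
  "steps": [
    [0,0,0,0,0,0,0.045],
    [0,0,0,0,0,0,0.045],
    [0,0,0,0,0,0,0.045],
    [0,0,0,0,0,0,0.045],
    [0,0,0,0,0,0,0.045]
  ]
}}

```text
clock: 11.95
tcp_pos: [0.5156, -0.1779, 0.0917]
tool_rot: [0.0, 0.747, 0.665, 0.0]
force: [-0.2, -0.2, 0.5]
gripper_width: 0.0504
grip_force: 62.2
```

Plate centre is about 12 mm beyond the lip, level and just touching the deck, so I'm releasing it.

{"op": "step_arm", "data": {
  "steps": [
    [0,0,0,0,0,0,0.085],
    [0,0,0,0,0,0,0.085],
    [0,0,0,0,0,0,0.085],
    [0,0,0,0,0,0,0.085],
    [0,0,0,0,0,0,0.085]
  ]
}}

```text
clock: 12.45
tcp_pos: [0.5156, -0.1779, 0.0917]
tool_rot: [-0.0, 0.747, 0.665, -0.0]
force: [0.8, -0.3, 0.5]
gripper_width: 0.0845
grip_force: 0.0
```

```bash
python3 - <<'E'
from h import *
p=vision.read_camera("side"); 
w=vision.read_camera("wrist"); cv2.imwrite("pics/rel.png",np.vstack([cv2.resize(p["img"][230:380,240:440],(400,300),interpolation=2),cv2.resize(w["img"],(400,250))]))
for P in (p,w):
  for r in models.landmark_of(P,"short_plate_mid"): print(r)
E
```

```text
{'position': [0.3552, 0.1294, 0.0042], 'score': 0.94}
{'position': [0.5214, -0.1753, 0.0213], 'score': 0.58}
```

View pics/rel.png

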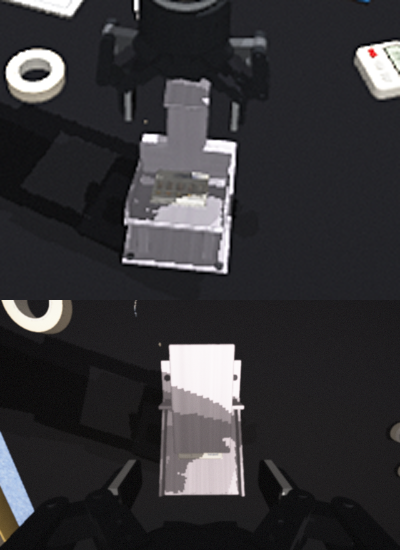

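The plate has left the deck and lies on the ramp, with printed wells visible at about (180,185) in the composite. I'll retreat and verify.

{"op": "step_arm", "data": {
  "steps": [
    [0,0,0,0,0,-0.02,0.085],
    [0,0,0,0,0,-0.03,0.085],
    [0,0,0,0,0,-0.04,0.085],
    [0,0,0,0.04,0,-0.03,0.085],
    [0,0,0,0.045,0,0,0.085]
  ]
}}

```text
clock: 13.15
tcp_pos: [0.5294, -0.0951, 0.2183]
tool_rot: [0.005, 0.748, 0.664, 0.003]
force: [0.6, -0.4, 1.3]
gripper_width: 0.0851
grip_force: 0.0
```

{"op": "step_arm", "data": {
  "steps": [
    [0,0,0,0.045,0,0,0.085],
    [0,0,0,0.045,0,0,0.085],
    [0,0,0,0.045,0,0,0.085],
    [0,0,0,0,0,0,0.085],
    [0,0,0,0,0,0,0.085]
  ]
}}

```text
clock: 13.65
tcp_pos: [0.5407, 0.0415, 0.2116]
tool_rot: [0.0, 0.746, 0.666, -0.0]
force: [0.2, -0.3, 0.4]
gripper_width: 0.0852
grip_force: 0.0
```

```bash
python3 - <<'E'
from h import *
p=vision.read_camera("side"); cv2.imwrite("pics/fin.png",cv2.resize(p["img"][250:370,250:410],(800,600),interpolation=2))
for r in models.landmark_of(p,"short_plate_mid")+models.landmark_of(p,"long_plate_mid"): print(r)
L=np.array([.517,-.165]);a=np.radians(-96.6);ex=np.array([np.cos(a),np.sin(a)])
for r in models.silhouettes(p,"short_plate_mid"):
  Y,_,_=pts(p,r["pixels"]); c=np.median(Y,0); A=np.c_[Y[:,:2]-c[:2],np.ones(len(Y))]; s=np.linalg.lstsq(A,Y[:,2],rcond=None)[0]
  print(r["score"],len(Y),c,"tilt",np.degrees(np.arctan(np.hypot(*s[:2]))),"lip x",(c[:2]-L)@ex)
E
```

```text
{'position': [0.5197, -0.178, 0.024], 'score': 0.81}
{'position': [0.3535, 0.129, 0.0033], 'score': 0.76}
{'position': [0.534, 0.2125, -0.0003], 'score': 0.7}
{'position': [0.5468, 0.3463, 0.0171], 'score': 0.63}
0.83 448 [ 0.51372656 -0.18421068  0.03106603] tilt 28.431203330690753 lip x 0.01945961043654317
0.74 619 [0.53493659 0.20733092 0.0071258 ] tilt 1.1449076106928746 lip x -0.3719249737512337
0.56 845 [0.35747019 0.12392129 0.00804511] tilt 0.49049809482464407 lip x -0.2686706436281688
```

View pics/fin.png

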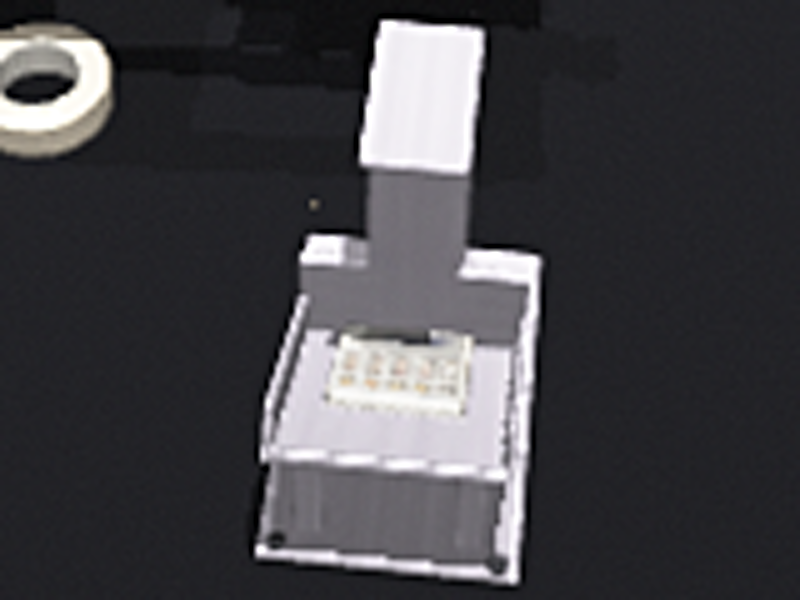

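The short plate lies wells-up on the ramp at about (400,375) in the crop, tilted about 28° and centred. The long plate has not moved, so I'm handing in.

```bash
python3 -c "
from h import *
print(ticket.finish_job())"
```

```text
the job is handed in; nothing more can be done
None
```

The short plate tipped over the lip and lies wells-up on the ramp, flat at about 28° and near the middle line; the long plate was left where it lay, and the job is handed in (no verdict was returned).

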